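# Pin down the fence of the slab-cutting guide

## Robot

A 6-joint arm with a two-finger parallel gripper is mounted at the origin on the work surface; the furniture and walls round the work are solid. World frame = base frame: x ahead of the robot, y to its left, z up, the work surface at z = 0. Lengths are in mm, angles in rad, forces in N, time in s.
With the tool pointing down it reaches from about 325 to 775 mm from the base axis. Payload 9.3 kg.
Tool frame: the origin (TCP) lies midway between the tips of the shut fingers; the grasp point (between the pads) lies 19 mm behind it; y points along the fingers, z is the direction in which the jaws open and shut, and the axes are right-handed (so a half turn about y gives the same grasp; the last joint's range is limited). The gripper opens to 85 mm and grips with 20 to 120 N. Pads are 22 mm wide; open, the fingers measure 114 mm over their backs; the gripper's body (76 mm by 85 mm) begins 54 mm behind the grasp point. The pads swing forward as they close: fully open they stand 13 mm farther back than shut.
Start: joints at [1.127, 0.259, 0.021, 1.334, 0, 1.418], TCP at [157.697, 526.905, 231.279] pointing down, gripper open.
Joint ranges: [-3.04, 3.04], [-0.91, 1.82], [-1.04, 1.36], [-1.92, 1.95], [-1.52, 1.45], [-3.14, 3.14]. Speed limits (rad/s): [2.22, 2.22, 2.79, 3.14, 3.14, 3.14].

## Interface

Orientations are given as a rotation vector (axis times angle).
In Python, from cell import sensors, imaging, bot gives the robot as it stands.
- The arm moves only by the tool send_rows, never from a script. Its argument "commands" is text: rows parted by semicolons, each of 7 numbers parted by spaces: the shift along the tool's x, y, z in m, then the turn, a rotation vector about the tool's x, y, z in rad, then the closure, from -1 (fully open) to 1 (shut). In form: x y z ax ay az hand; .... A call has 1 to 12 rows; each row is the pose to reach, as a shift and turn from the pose commanded when the call began, along the tool's axes at that moment; what a row does not reach only later rows make up. A row lasts 1/10 s, in which the tool goes at most 50 mm and 8.59 degrees, less where a joint would pass 70% of its speed; a pose out of reach is approached as far as the arm can. A call with a gripper value outside its range is refused whole. The fingers move at their own pace and stop on an object; the grip force is fixed at half the most. Time passes only in rows, so rows that repeat a pose let the fingers close. It gives the time, the measured TCP pose, the force and the opening at its end, in the units of the state.
- sensors.sense(): the state, without advancing time (a new reading comes with each control period).
- imaging.get_image(name): name is "side" or "top"; returns a dict with "color" (384x512x3 uint8, red, green, blue), "camera_matrix" (3x3 intrinsics, pixels), "R" (3x3) and "t" (3): a world point X has camera coordinates R X + t. Camera axes: x right, y down, z forward; pixel columns grow to the right and rows downward; lengths in mm; the calibration is good to about 2 mm. A picture is of the moment at which its call begins. There is no depth.
- bot.hand_in(): hands the job in, once; it reports no verdict.
The state is a dict: "time_s": time; "qpos": joint angles; "qd": joint speeds; "effort": joint torques, N m; "eef_pos": TCP position; "eef_rot": TCP orientation; "contact_force": force on the tool from outside, world axes, zero at the start; "ft_torque": the same for the moment, N m; "width": opening from 0.0 (shut) to 1.0 (fully open).
Only numpy, scipy, OpenCV 4.12 (cv2) and the standard library are available. Lean on these libraries where they do the work, as an engineer would, in place of code of your own. Each camera call takes 0.05 s, during which the arm holds its last target. There are 200 camera calls.

## Task

Pin the fence of the slab-cutting guide to its bed: take the quick-release pin from its wooden block, keep its red thumb button squeezed in, feel for the bed's hole along the slot in the fence foot, push the pin through until its flange lies flush on the foot, then let go so that the button springs out and the pin locks. Feel for the hole gently, without jamming or forcing the pin (never over about 15 N), and leave the cup, the tumbler and the tiles where they are.

Things in the scene. Friction and masses are not known exactly. Their poses are not given: they have to be found in the camera images.
- pin: quick-release pin, 90 g, standing upright in the wooden block. Origin: centre of the flange's underside; z up along the pin. Below: steel shank 12 mm thick, 33 mm long. Above: flange 36 mm wide, 5 mm thick, then a black head 24 mm (x) by 27 mm (y), up to z = 42 mm. Pin seated: flange resting on the fence foot, its origin at the height of the fence's origin
- pin_grip (a point): on the pin's axis, 27 mm above its origin, at mid height of the red thumb button (+y side of the head) and the fixed grey thumb pad (-y side), both 16 mm wide, 20 mm tall: 35 mm over both with the button out; 30 mm, centred on the axis, with it in. Grip here, along the pin's y
- pin_nose (a point): the nose, end of the shank, 33 mm below the pin's origin; it tapers over the last 1.5 mm to a flat 10.6 mm across. Two brass locking dogs, 7 to 13 mm above this point, stand out 3 mm each on the pin's +x and -x sides while the button is out (18 mm over both), and lie inside the shank when it is fully in
- thumb_button (a joint): the pin's thumb button: 0 = out (dogs out, locked), 0.005 m = fully in (dogs inside the shank). Spring: 3 N to start it, 10.5 N to hold it in; a grip of 25 to 40 N across button and pad keeps it in. A lighter pinch, or one across the other faces, leaves the dogs out and they cannot pass the bed's hole
- fence: the fence with its slotted steel foot. Origin: middle of the slot, on the top face of the foot, 42 mm above the table; z up; the slot runs along x. Foot 76 mm (x) by 52 mm (y), 6 mm thick; slot 43 mm (x) by 15 mm (y), right through. Under it: the plywood bed, 12 mm thick, 200 by 150 mm (x -55 to +145, y -75 to +75 mm, give or take 14 mm in x). The guide cannot slide; its soft rubber feet give 1 mm per 4 N pressed down, 7 mm at most
- slot_floor (a point): middle of the slot at the height of the bed's top, 6 mm below the fence's origin. The bed has one through-hole 13.5 mm wide, sharp rim, on the slot's centre line (y = 0), but the fence was set by hand: the hole's centre is anywhere from 14 mm to the -x to 14 mm to the +x side of this point (not measured). Elsewhere the bed is solid. Free space below the bed
- bar_top (a point): middle of the top of the aluminium fence bar, 43 mm to the +x of the slot's middle and 20 mm above the foot; the bar is 10 mm thick and runs 150 mm along the fence's y. When inserting, have the fingers on the fence's +y and -y sides of the pin, clear of the bar
- pin_block: wooden parking block for the pin, 60 x 60 x 50 mm, fixed to the table. Origin: centre of its underside. The pin stands in its 24 mm wide bore, 44 mm deep, flange on the block's top; lift it straight up
- bisque_cup: unglazed pink cup, 68 mm wide, 62 mm tall, a bystander. Origin: centre of its underside
- green_tumbler: pale green tumbler, 65 mm wide, 84 mm tall, a bystander. Origin: centre of its underside
- test_tile_1: blue-ended glaze test tile 56 x 41 x 9 mm lying on the bed beyond the fence bar, a bystander. Origin: centre of its underside
- test_tile_2: olive-ended glaze test tile 56 x 41 x 9 mm lying on the bed beyond the fence bar, a bystander. Origin: centre of its underside
There are look-alikes about, which are no part of the job. What is shaped like the pin_block but blue is not meant.

How it is judged (in metres and radians):
On the way, in this order (a step that is already met when the one before it is completed fails the run):
1. the pin is lifted out of its block with the button held in (z of pin in the frame of pin_block above 0.085 m and value of joint thumb_button above 0.004 m), for 0.2 s.
2. the pin's nose is through the bed's hole with the button still held in (z of pin in the frame of fence below 0.012 m and horizontal distance between pin and fence below 0.018 m and value of joint thumb_button above 0.003 m), for 0.05 s.
At the end, for the whole second after the job is handed in: The pin stands upright (within 0.08 rad) through the slot and the bed's hole (axis within 18 mm of the slot's middle), flange flush on the fence foot within 2 mm, thumb button fully out again (under 1 mm in), at rest and released (z of pin in the frame of fence between -0.002 and 0.002 m and horizontal distance between pin and fence below 0.018 m and value of joint thumb_button below 0.001 m and angle between pin's own z axis and vertical below 0.08 rad and linear speed of pin below 0.02 m/s and contact force between the fingers and pin below 0.05 N); the robot touches nothing.
It fails at once if the pin is pressed against the fence or its bed with more than 15 N (contact force between pin and fence above 15 N).
It fails at once if the bisque cup is shifted by more than 20 mm (distance of bisque_cup from where it was at the start of the episode above 0.02 m).
It fails at once if the green tumbler is shifted by more than 20 mm (distance of green_tumbler from where it was at the start of the episode above 0.02 m).
It fails at once if the test tile 1 is shifted by more than 20 mm (distance of test_tile_1 from where it was at the start of the episode above 0.02 m).
It fails at once if the test tile 2 is shifted by more than 20 mm (distance of test_tile_2 from where it was at the start of the episode above 0.02 m).
It also fails if it takes over 72 s, if anything falls off the work surface, if the arm or the gripper's body presses on something with over 40 N, if the wrist force passes 120 N, or if a joint passes its speed limit or range.

## Working session

There is one attempt and no reset: what is moved stays moved. The work goes in short steps, Python scripts to look and compute and a tool call to move; the robot and the scene stay as the last step left them, time stands still between calls to the robot, and variables do not carry over. Pictures are saved under pics/ and viewed, about 8 in all and at most 12, crops included, and the job is handed in when it is done.

Besides the shell and the picture viewer there is one more tool, called after "Call:" by a JSON object that holds its "fn" and its "kwargs". send_rows: Moves the arm, as the interface text tells. Its arguments: {"type":"object","properties":{"commands":{"type":"string"}},"required":["commands"]}

```bash
mkdir -p pics; ls
python3 - <<'E'
from cell import sensors, imaging
import cv2,numpy as np
for n in("side","top"):
    d=imaging.get_image(n)
    cv2.imwrite(f"pics/{n}0.png",d["color"][:,:,::-1])
    np.savez(f"{n}.npz",K=d["camera_matrix"],R=d["R"],t=d["t"])
    print(n,d["camera_matrix"],d["R"],d["t"])
print(sensors.sense())
E
```

```text
pics
side [[356.48785513   0.         249.37852638]
 [  0.         356.48785513 193.51932573]
 [  0.           0.           1.        ]] [[-0.98408801 -0.17732953  0.01118135]
 [-0.13053382  0.67883311 -0.72259707]
 [ 0.12054753 -0.71255866 -0.69117903]] [553.81799244  97.27900897 831.0275817 ]
top [[421.16794705   0.         254.33832906]
 [  0.         421.16794705 188.91593897]
 [  0.           0.           1.        ]] [[-0.05836214 -0.99828452  0.00467783]
 [-0.97295227  0.05583078 -0.224158  ]
 [ 0.2235123  -0.01763365 -0.97454159]] [ 43.39771291 587.02934765 829.17511369]
{'time_s': 0.1, 'qpos': array([1.12739388e+00, 2.59141348e-01, 2.08393670e-02, 1.33371280e+00,
       3.79317989e-06, 1.41819597e+00]), 'qd': array([ 0.0004736 , -0.0017942 ,  0.00139687, -0.00026995,  0.0010466 ,
       -0.00144127]), 'effort': array([ 4.50919586e-03, -5.56691766e+01,  3.45071197e+01,  1.16603615e-02,
       -1.89050784e-04, -2.91351199e-06]), 'eef_pos': array([157.58936142, 526.67378861, 230.7243402 ]), 'eef_rot': array([-1.55988333,  0.22857111, -0.22800173]), 'contact_force': array([-0.11108181, -0.75020727,  0.90042092]), 'ft_torque': array([0.01781183, 0.00714652, 0.00137468]), 'width': 1.0035388956195037}
```

View pics/side0.png

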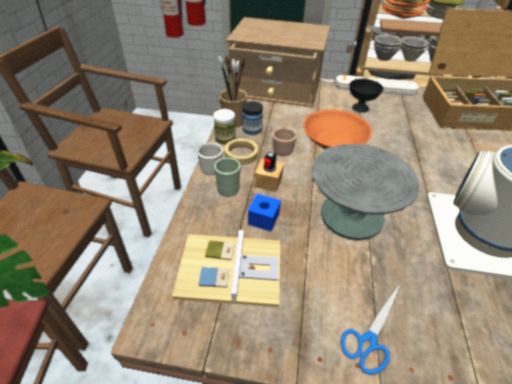

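View pics/top0.png

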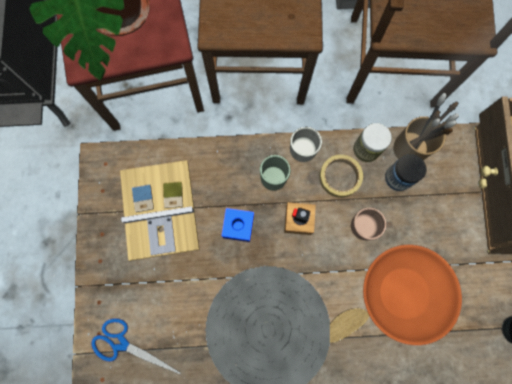

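Side view: fence guide around (230,268), pin in the wooden block at (269,170). Top view: fence foot at (160,237), bar at (157,214), pin at (301,215), blue decoy block at (238,225). Next, enlarged crops.

Run:
```python
import cv2,numpy as np
t=cv2.imread("pics/top0.png");s=cv2.imread("pics/side0.png")
def up(im,u0,v0,w,h,f): 
    return cv2.resize(im[v0:v0+h,u0:u0+w],None,fx=f,fy=f,interpolation=cv2.INTER_CUBIC)
a=up(t,115,155,90,110,5); b=up(t,275,190,60,55,5)
c=np.zeros((550,755,3),np.uint8); c[:,:450]=a; c[:275,455:755]=b; 
cv2.imwrite("pics/c1.png",c)
a=up(s,170,220,125,90,4); b=up(s,240,140,60,55,5)
c=np.zeros((360,800,3),np.uint8); c[:,:500]=a; c[:275,500:800]=b
cv2.imwrite("pics/c2.png",c)
```

```text
(no output)
```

View pics/c1.png

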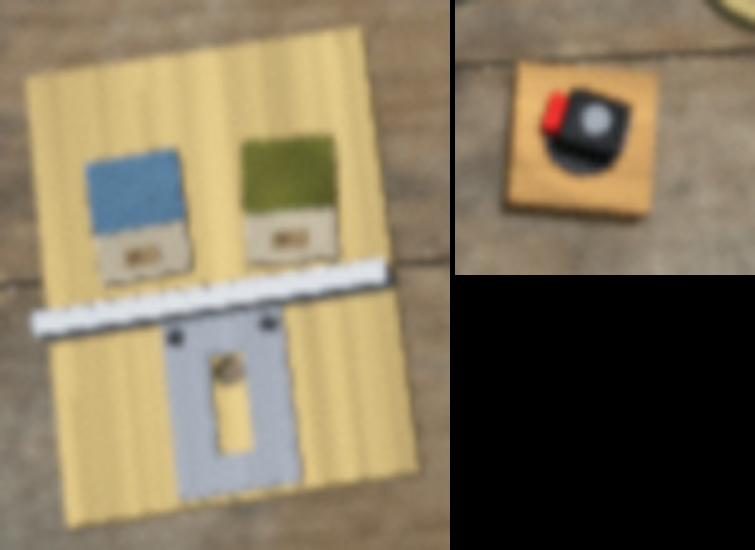

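View pics/c2.png

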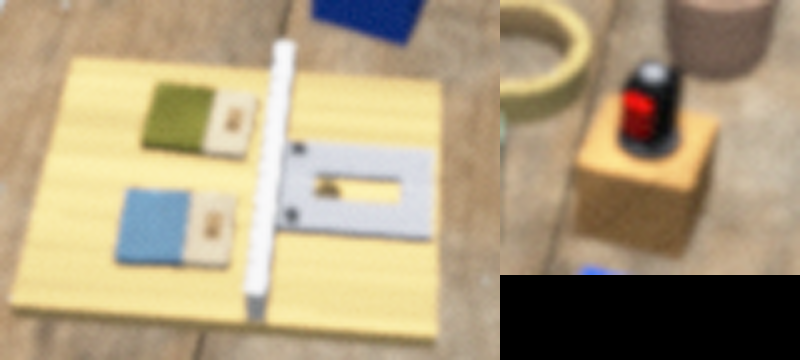

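Crops show: the slot at corners (209,354)-(254,452) in the top crop, with a brown hole near its bar (+x) end at (229,370). The red button is on the image left of the head.

```bash
cat > h.py <<'E'
import numpy as np
def ray(cam,uv,z):
    d=np.load(cam+".npz");c=-d["R"].T@d["t"]
    r=d["R"].T@np.linalg.inv(d["K"])@np.array([uv[0],uv[1],1.])
    return c+r*(z-c[2])/r[2]
def proj(cam,X):
    d=np.load(cam+".npz");p=d["K"]@(d["R"]@np.array(X,float)+d["t"]);return p[:2]/p[2]
E
python3 - <<'E'
from h import *
np.set_printoptions(precision=1,suppress=True)
T=lambda x,y:(115+(x+.5)/5-.5,155+(y+.5)/5-.5)
P=lambda x,y:(275+(x-455+.5)/5-.5,190+(y+.5)/5-.5)
S=lambda x,y:(170+(x+.5)/4-.5,220+(y+.5)/4-.5)
Q=lambda x,y:(240+(x-500+.5)/5-.5,140+(y+.5)/5-.5)
print("top slot");
sl=[ray("top",T(*p),42) for p in[(209,354),(242,350),(254,452),(219,456)]]
print(np.array(sl),np.mean(sl,0))
print("foot far",[ray("top",T(*p),42) for p in[(180,500),(300,483)]])
print("hole",ray("top",T(229,370),36),ray("top",T(229,370),24))
b=[ray("top",T(*p),62) for p in[(33,320),(387,270)]];print("bar",b,np.mean(b,0)); v=b[0]-b[1];print(np.linalg.norm(v),np.arctan2(v[1],v[0])-np.pi/2)
print("side slot");
sl=[ray("side",S(*p),42) for p in[(314,177),(400,179),(400,203),(314,199)]]
print(np.array(sl),np.mean(sl,0))
print("side hole",ray("side",S(328,187),36))
b=[ray("side",S(*p),62) for p in[(284,42),(257,297)]];print("bar",b,np.mean(b,0))
print("block top",np.mean([ray("top",P(*p),50) for p in[(518,61),(658,72),(650,215),(507,208)]],0),[ray("top",P(*p),50) for p in[(518,61),(658,72),(650,215),(507,208)]])
print("pin head top", ray("top",P(598,118),92),ray("side",Q(655,72),92))
print("flange", ray("top",P(583,138),55))
print("red", ray("top",P(556,113),77), ray("side",Q(640,115),77))
print("black head corners top",[ray("top",P(*p),90) for p in[(572,90),(632,98),(625,140),(563,128)]])
E
```

```text
top slot
[[526.2 223.   42. ]
 [527.1 208.9  42. ]
 [483.2 204.2  42. ]
 [482.4 219.1  42. ]] [504.7 213.8  42. ]
foot far [array([464.9, 235.6,  42. ]), array([469., 185.,  42.])]
hole [519.7 215.8  36. ] [521.4 218.3  24. ]
bar [array([541.7, 292.2,  62. ]), array([554.5, 143.3,  62. ])] [548.1 217.8  62. ]
149.45689921901163 0.08562298844913485
side slot
[[527.8 210.9  42. ]
 [485.2 204.1  42. ]
 [483.3 218.2  42. ]
 [525.5 223.7  42. ]] [505.4 214.2  42. ]
side hole [520.5 211.4  36. ]
bar [array([556.4, 143.6,  62. ]), array([539.1, 293.4,  62. ])] [547.7 218.5  62. ]
block top [524.7 -85.2  50. ] [array([559.9, -59.9,  50. ]), array([ 551.6, -119.7,   50. ]), array([ 490.4, -110.7,   50. ]), array([496.9, -50.4,  50. ])]
pin head top [526.3 -86.7  92. ] [526.  -90.4  92. ]
flange [524.1 -84.5  55. ]
red [531.8 -71.4  77. ] [530.5 -73.6  77. ]
black head corners top [array([538.8, -77.3,  90. ]), array([ 534.1, -101.5,   90. ]), array([516.9, -97.2,  90. ]), array([523.3, -72.3,  90. ])]
```

```bash
cat >> h.py <<'E'
from scipy.spatial.transform import Rotation as Ro
def goal(pos,yaw):
    """print shift (m, tool axes) and turn for TCP at pos, tool down, jaw axis along +-(world y turned by yaw)"""
    from cell import sensors
    s=sensors.sense();R=Ro.from_rotvec(s["eef_rot"]).as_matrix()
    sh=R.T@(np.array(pos)-s["eef_pos"])/1000
    z=np.array([-np.sin(yaw),np.cos(yaw),0]);y=np.array([0,0,-1.])
    best=None
    for sg in(1,-1):
        G=np.c_[np.cross(y,sg*z),y,sg*z];rv=Ro.from_matrix(R.T@G).as_rotvec()
        print("sign",sg,"shift",np.round(sh,4),"turn",np.round(rv,3))
    print("tool axes (cols)\n",R.round(3),"\nq",s["qpos"].round(3),"pos",s["eef_pos"].round(2),"F",s["contact_force"].round(2),"w",round(s["width"],3),"t",s["time_s"])
E
python3 - <<'E'
from h import *
np.set_printoptions(suppress=True)
goal([480,250,240],-0.25)
goal([526,-87,180],-0.25)
E
```

```text
sign 1 shift [ 0.3882 -0.0091 -0.1726] turn [ 0.001 -0.041 -0.   ]
sign -1 shift [ 0.3882 -0.0091 -0.1726] turn [0.    3.101 0.002]
tool axes (cols)
 [[ 0.958 -0.001  0.287]
 [-0.287 -0.001  0.958]
 [-0.    -1.    -0.001]] 
q [1.127 0.259 0.021 1.334 0.    1.418] pos [157.59 526.67 230.72] F [-0.11 -0.75  0.9 ] w 1.004 t 0.1
sign 1 shift [ 0.5289  0.0512 -0.4822] turn [ 0.001 -0.041 -0.   ]
sign -1 shift [ 0.5289  0.0512 -0.4822] turn [0.    3.101 0.002]
tool axes (cols)
 [[ 0.958 -0.001  0.287]
 [-0.287 -0.001  0.958]
 [-0.    -1.    -0.001]] 
q [1.127 0.259 0.021 1.334 0.    1.418] pos [157.59 526.67 230.72] F [-0.11 -0.75  0.9 ] w 1.004 t 0.1
```

Call:
{"fn": "send_rows", "kwargs": {"commands": "0.039 -0.001 -0.017 0 -0.041 0 -1;0.078 -0.002 -0.035 0 -0.041 0 -1;0.117 -0.003 -0.052 0 -0.041 0 -1;0.155 -0.004 -0.069 0 -0.041 0 -1;0.194 -0.005 -0.086 0 -0.041 0 -1;0.233 -0.006 -0.104 0 -0.041 0 -1;0.272 -0.007 -0.121 0 -0.041 0 -1;0.311 -0.008 -0.138 0 -0.041 0 -1;0.35 -0.009 -0.155 0 -0.041 0 -1;0.388 -0.009 -0.173 0 -0.041 0 -1;0.405 -0.005 -0.215 0 -0.041 0 -1;0.423 0 -0.257 0 -0.041 0 -1"}}

```text
time_s: 1.3
eef_pos: [489.7, 157.9, 230.4]
eef_rot: [-1.562, 0.197, -0.195]
contact_force: [-0.1, -0.1, 0.5]
width: 1.0
```

Run:
```python
from h import *
np.set_printoptions(suppress=True)
goal([526,-87,150],-0.25)
```

```text
sign 1 shift [ 0.0957  0.0804 -0.2283] turn [ 0.     0.001 -0.001]
sign -1 shift [ 0.0957  0.0804 -0.2283] turn [-0.002 -3.141 -0.001]
tool axes (cols)
 [[ 0.969 -0.001  0.247]
 [-0.247 -0.     0.969]
 [-0.001 -1.    -0.   ]] 
q [ 0.149  0.199 -0.06   1.313  0.     0.398] pos [489.74 157.87 230.45] F [-0.13 -0.13  0.45] w 1.0 t 1.3
```

Call:
{"fn": "send_rows", "kwargs": {"commands": "0.014 0.012 -0.033 0 0 0 -1;0.028 0.024 -0.066 0 0 0 -1;0.042 0.036 -0.1 0 0 0 -1;0.056 0.048 -0.133 0 0 0 -1;0.07 0.06 -0.166 0 0 0 -1;0.084 0.07 -0.2 0 0 0 -1;0.096 0.08 -0.228 0 0 0 -1;0.096 0.08 -0.228 0 0 0 -1;0.096 0.08 -0.228 0 0 0 -1"}}

```text
time_s: 2.2
eef_pos: [525.5, -85.7, 150.7]
eef_rot: [-1.561, 0.199, -0.196]
contact_force: [0.7, -0.2, 0.3]
width: 1.002
```

Run:
```python
from h import *
from cell import imaging
import cv2
np.set_printoptions(suppress=True)
goal([526,-87,57],-0.25)
d=imaging.get_image("side")["color"][:,:,::-1]
e=imaging.get_image("top")["color"][:,:,::-1]
up=lambda im,u,v,w,h,f:cv2.resize(im[v:v+h,u:u+w],None,fx=f,fy=f,interpolation=cv2.INTER_CUBIC)
cv2.imwrite("pics/c3.png",np.hstack([up(d,225,90,80,110,5),up(e,255,165,80,110,5)]))
```

```text
sign 1 shift [ 0.0009  0.0937 -0.0012] turn [-0.    -0.001 -0.002]
sign -1 shift [ 0.0009  0.0937 -0.0012] turn [ 0.002  3.14  -0.   ]
tool axes (cols)
 [[ 0.969 -0.001  0.249]
 [-0.249  0.001  0.969]
 [-0.002 -1.     0.   ]] 
q [-0.319  0.267 -0.177  1.129  0.    -0.068] pos [525.54 -85.72 150.7 ] F [ 0.66 -0.22  0.3 ] w 1.002 t 2.2
```

View pics/c3.png

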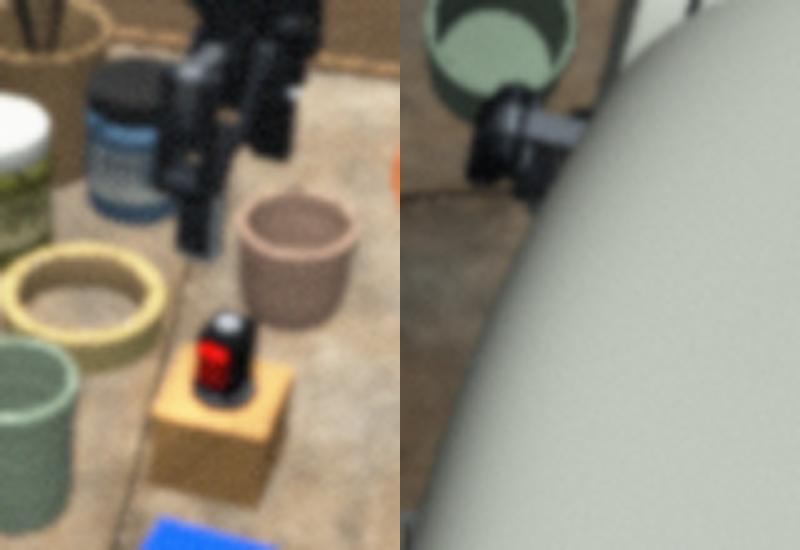

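View: one finger at side-crop (200,245), the other behind at (275,150), pin below between them at (230,345), cup and tumbler clear. The top view is blocked by the arm. Descending.

Call:
{"fn": "send_rows", "kwargs": {"commands": "0.001 0.025 -0.002 0 0 0 -1;0.001 0.05 -0.002 0 0 0 -1;0.001 0.07 -0.002 0 0 0 -1;0.001 0.085 -0.002 0 0 0 -1;0.001 0.0937 -0.002 0 0 0 -1;0.001 0.0937 -0.002 0 0 0 -1;0.001 0.0937 -0.002 0 0 0 -1;0.001 0.0937 -0.002 0 0 0 -0.3;0.001 0.0937 -0.002 0 0 0 0;0.001 0.0937 -0.002 0 0 0 0.2"}}

```text
time_s: 3.3
eef_pos: [526.6, -87.5, 58.1]
eef_rot: [-1.562, 0.195, -0.197]
contact_force: [-0.5, 0.4, 0.8]
width: 0.518
```

Call:
{"fn": "send_rows", "kwargs": {"commands": "0 0 0 0 0 0 0.4;0 0 0 0 0 0 0.6;0 0 0 0 0 0 0.8;0 0 0 0 0 0 1;0 0 0 0 0 0 1;0 0 0 0 0 0 1;0 0 0 0 0 0 1;0 0 0 0 0 0 1"}}

```text
time_s: 4.1
eef_pos: [526.9, -88.3, 58.9]
eef_rot: [-1.564, 0.195, -0.198]
contact_force: [-3.7, -2.4, 10.8]
width: 0.334
```

Run:
```python
from h import *
from cell import imaging
import cv2
np.set_printoptions(suppress=True)
goal([526,-87,57],-0.25)
d=imaging.get_image("side")["color"][:,:,::-1]
up=lambda im,u,v,w,h,f:cv2.resize(im[v:v+h,u:u+w],None,fx=f,fy=f,interpolation=cv2.INTER_CUBIC)
cv2.imwrite("pics/c4.png",up(d,235,120,70,80,7))
```

```text
sign 1 shift [-0.0012  0.0019  0.001 ] turn [ 0.001 -0.     0.002]
sign -1 shift [-0.0012  0.0019  0.001 ] turn [-0.003  3.141  0.002]
tool axes (cols)
 [[ 0.969  0.002  0.248]
 [-0.248 -0.002  0.969]
 [ 0.002 -1.    -0.001]] 
q [-0.322  0.341 -0.326  0.902 -0.001 -0.072] pos [526.89 -88.3   58.86] F [-3.7  -2.38 10.83] w 0.334 t 4.1
```

View pics/c4.png

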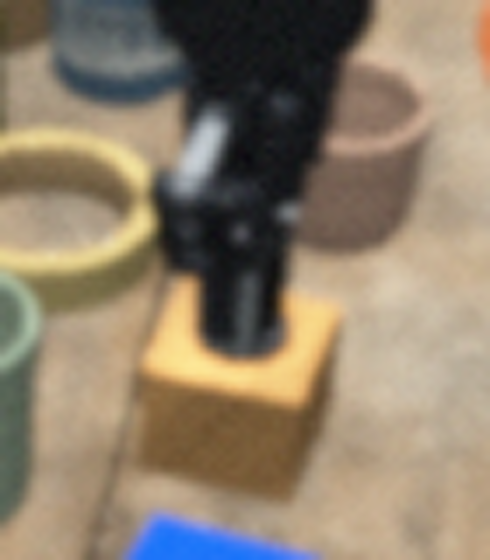

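Fingers are closed on the head (crop ~(240,300)), width ≈ 28–30 mm, so the button is in. Lifting.

Call:
{"fn": "send_rows", "kwargs": {"commands": "0 -0.003 0 0 0 0 1;0 -0.01 0 0 0 0 1;0 -0.025 0 0 0 0 1;0 -0.045 0 0 0 0 1;0 -0.065 0 0 0 0 1;0 -0.08 0 0 0 0 1;0 -0.09 0 0 0 0 1;0 -0.09 0 0 0 0 1;0 -0.09 0 0 0 0 1;0 -0.09 0 0 0 0 1"}}

```text
time_s: 5.15
eef_pos: [525.9, -87.3, 146.7]
eef_rot: [-1.562, 0.197, -0.195]
contact_force: [1.0, 1.0, -1.4]
width: 0.333
```

Run:
```python
from h import *
from cell import imaging
import cv2
np.set_printoptions(suppress=True)
goal([504.7+0,214,150],0.098)
d=imaging.get_image("side")["color"][:,:,::-1]
up=lambda im,u,v,w,h,f:cv2.resize(im[v:v+h,u:u+w],None,fx=f,fy=f,interpolation=cv2.INTER_CUBIC)
cv2.imwrite("pics/c5.png",up(d,235,90,70,90,6))
```

```text
sign 1 shift [-0.095  -0.0031  0.2867] turn [-0.    -0.348 -0.002]
sign -1 shift [-0.095  -0.0031  0.2867] turn [ 0.002  2.794 -0.001]
tool axes (cols)
 [[ 0.969 -0.002  0.247]
 [-0.247  0.001  0.969]
 [-0.002 -1.     0.   ]] 
q [-0.322  0.27  -0.183  1.12   0.    -0.072] pos [525.91 -87.26 146.68] F [ 1.01  0.99 -1.43] w 0.333 t 5.15
```

View pics/c5.png

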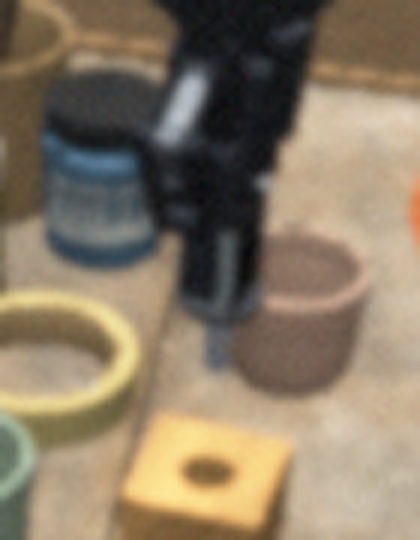

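Pin is held upright (flange at crop (220,300), clean shank to nose (217,365), dogs in), block empty. Moving over the slot.

Call:
{"fn": "send_rows", "kwargs": {"commands": "-0.006 0 0.02 0 -0.03 0 1;-0.015 -0.001 0.05 0 -0.06 0 1;-0.026 -0.001 0.087 0 -0.1 0 1;-0.037 -0.002 0.124 0 -0.15 0 1;-0.048 -0.002 0.16 0 -0.2 0 1;-0.059 -0.003 0.197 0 -0.24 0 1;-0.07 -0.003 0.233 0 -0.28 0 1;-0.079 -0.003 0.263 0 -0.32 0 1;-0.085 -0.003 0.282 0 -0.348 0 1;-0.0871 -0.003 0.2895 0 -0.348 0 1;-0.0871 -0.003 0.2895 0 -0.348 0 1;-0.0871 -0.003 0.2895 0 -0.348 0 1"}}

```text
time_s: 6.4
eef_pos: [513.5, 213.9, 150.2]
eef_rot: [-1.57, -0.076, 0.077]
contact_force: [-0.1, 0.8, -1.2]
width: 0.332
```

Run:
```python
from h import *
np.set_printoptions(suppress=True)
goal([513,214.8,100],0.098)
```

```text
sign 1 shift [-0.0004  0.0502  0.001 ] turn [ 0.    -0.001 -0.001]
sign -1 shift [-0.0004  0.0502  0.001 ] turn [0.001 3.141 0.001]
tool axes (cols)
 [[ 0.995 -0.001 -0.097]
 [ 0.097 -0.     0.995]
 [-0.001 -1.    -0.   ]] 
q [ 0.244  0.305 -0.123  1.144 -0.     0.147] pos [513.53 213.87 150.24] F [-0.06  0.75 -1.18] w 0.332 t 6.4
```

Lower to about 15 mm above the foot (TCP z 100, nose ≈ 58) and look.

Call:
{"fn": "send_rows", "kwargs": {"commands": "0 0.01 0 0 0 0 1;0 0.025 0 0 0 0 1;0 0.038 0.001 0 0 0 1;0 0.046 0.001 0 0 0 1;0 0.05 0.001 0 0 0 1;0 0.05 0.001 0 0 0 1;0 0.05 0.001 0 0 0 1"}}

```text
time_s: 7.1
eef_pos: [513.8, 215.4, 100.9]
eef_rot: [-1.569, -0.077, 0.076]
contact_force: [0.6, 0.5, -0.9]
width: 0.33
```

Run:
```python
from h import *
from cell import imaging
import cv2
np.set_printoptions(suppress=True)
goal([513,214.8,100],0.098)
d=imaging.get_image("side")["color"][:,:,::-1]
e=imaging.get_image("top")["color"][:,:,::-1]
up=lambda im,u,v,w,h,f:cv2.resize(im[v:v+h,u:u+w],None,fx=f,fy=f,interpolation=cv2.INTER_CUBIC)
cv2.imwrite("pics/c6.png",np.hstack([up(d,215,215,65,70,8),cv2.resize(e[140:280,110:210],(280,560))[:560]]))
print(proj("side",[513.5,214.8,57]),proj("side",[513.5,214.8,90]))
```

```text
sign 1 shift [-0.0008  0.0009 -0.0006] turn [-0.    -0.     0.001]
sign -1 shift [-0.0008  0.0009 -0.0006] turn [-0.001  3.141 -0.   ]
tool axes (cols)
 [[ 0.995  0.001 -0.098]
 [ 0.098  0.     0.995]
 [ 0.001 -1.     0.   ]] 
q [ 0.246  0.339 -0.206  1.025 -0.     0.149] pos [513.76 215.45 100.94] F [ 0.57  0.49 -0.87] w 0.33 t 7.1
[254.99488326 262.16053073] [255.37802457 251.92675375]
```

View pics/c6.png

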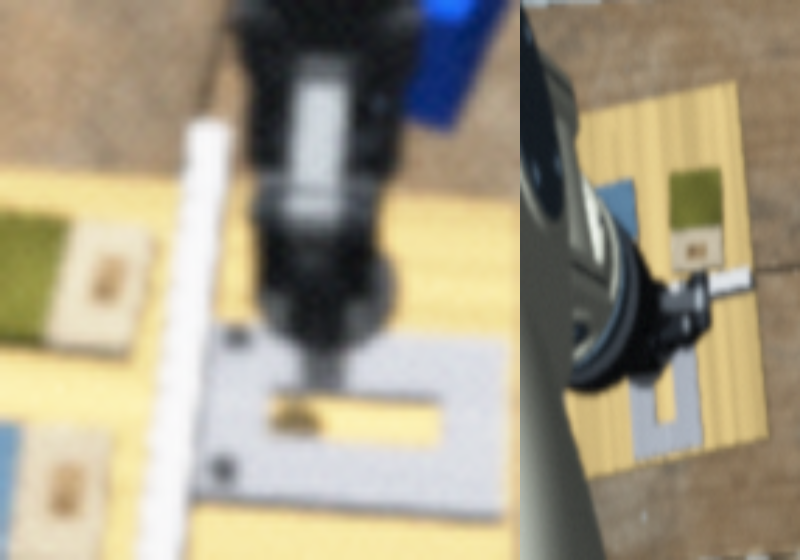

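Side crop: nose at (322,388) above the slot, hole visible at (297,418) toward the bar, pin upright. The top view is mostly occluded. Nose position agrees with prediction to about 1 mm; hole is at fence x ≈ +14. Descending gently at x ≈ +9.

Call:
{"fn": "send_rows", "kwargs": {"commands": "0 0.005 -0.0005 0 0 0 1;0 0.01 -0.0005 0 0 0 1;0 0.013 -0.0005 0 0 0 1;0 0.015 -0.0005 0 0 0 1;0 0.016 -0.0005 0 0 0 1;0 0.017 -0.0005 0 0 0 1;0 0.017 -0.0005 0 0 0 1"}}

```text
time_s: 7.9
eef_pos: [513.5, 215.1, 83.5]
eef_rot: [-1.569, -0.077, 0.077]
contact_force: [0.1, 0.1, -1.1]
width: 0.327
```

Call:
{"fn": "send_rows", "kwargs": {"commands": "0 0.0007 0 0 0 0 1;0 0.0014 0 0 0 0 1;0 0.002 0 0 0 0 1;0 0.002 0 0 0 0 1"}}

```text
time_s: 8.3
eef_pos: [513.5, 215.1, 81.5]
eef_rot: [-1.569, -0.077, 0.077]
contact_force: [-0.0, 0.1, -1.5]
width: 0.332
```

Call:
{"fn": "send_rows", "kwargs": {"commands": "0 0.0005 0 0 0 0 1;0 0.001 0 0 0 0 1;0 0.0015 0 0 0 0 1;0 0.0015 0 0 0 0 1"}}

```text
time_s: 8.7
eef_pos: [513.4, 215.1, 80.0]
eef_rot: [-1.569, -0.077, 0.077]
contact_force: [-0.1, 0.1, -1.3]
width: 0.327
```

Call:
{"fn": "send_rows", "kwargs": {"commands": "0 0.0005 0 0 0 0 1;0 0.001 0 0 0 0 1;0 0.0015 0 0 0 0 1;0 0.0015 0 0 0 0 1"}}

```text
time_s: 9.1
eef_pos: [513.5, 215.1, 78.5]
eef_rot: [-1.569, -0.077, 0.077]
contact_force: [-0.6, -0.5, -1.7]
width: 0.332
```

Call:
{"fn": "send_rows", "kwargs": {"commands": "0 0.0005 0 0 0 0 1;0 0.001 0 0 0 0 1;0 0.001 0 0 0 0 1"}}

```text
time_s: 9.4
eef_pos: [513.5, 215.1, 77.6]
eef_rot: [-1.569, -0.077, 0.077]
contact_force: [-0.4, -0.3, -1.4]
width: 0.332
```

Call:
{"fn": "send_rows", "kwargs": {"commands": "0 0.0005 0 0 0 0 1;0 0.001 0 0 0 0 1;0 0.001 0 0 0 0 1"}}

```text
time_s: 9.7
eef_pos: [513.6, 215.1, 76.8]
eef_rot: [-1.569, -0.077, 0.077]
contact_force: [-0.1, -0.7, 1.4]
width: 0.332
```

Call:
{"fn": "send_rows", "kwargs": {"commands": "0 0.0005 0 0 0 0 1;0 0.001 0 0 0 0 1;0 0.001 0 0 0 0 1"}}

```text
time_s: 10.0
eef_pos: [513.7, 215.1, 75.9]
eef_rot: [-1.569, -0.078, 0.077]
contact_force: [-0.9, -0.7, 4.4]
width: 0.334
```

Call:
{"fn": "send_rows", "kwargs": {"commands": "0 -0.0003 0 0 0 0 1;0.0007 -0.0003 0 0 0 0 1;0.0014 -0.0003 0 0 0 0 1;0.002 -0.0003 0 0 0 0 1;0.002 -0.0003 0 0 0 0 1"}}

```text
time_s: 10.5
eef_pos: [514.8, 215.3, 75.7]
eef_rot: [-1.569, -0.076, 0.078]
contact_force: [-4.1, -1.0, 5.8]
width: 0.33
```

Call:
{"fn": "send_rows", "kwargs": {"commands": "0.0005 0 0 0 0 0 1;0.001 0 0 0 0 0 1;0.001 0 0 0 0 0 1"}}

```text
time_s: 10.8
eef_pos: [515.7, 215.4, 75.7]
eef_rot: [-1.569, -0.076, 0.079]
contact_force: [-4.4, -0.5, 6.3]
width: 0.328
```

Call:
{"fn": "send_rows", "kwargs": {"commands": "0.0005 0 0 0 0 0 1;0.001 0 0 0 0 0 1;0.001 0 0 0 0 0 1"}}

```text
time_s: 11.1
eef_pos: [516.7, 215.5, 75.7]
eef_rot: [-1.57, -0.076, 0.079]
contact_force: [-3.7, 0.7, 5.3]
width: 0.331
```

Call:
{"fn": "send_rows", "kwargs": {"commands": "0.0005 0 0 0 0 0 1;0.001 0 0 0 0 0 1;0.001 0 0 0 0 0 1"}}

```text
time_s: 11.4
eef_pos: [517.7, 215.6, 75.7]
eef_rot: [-1.569, -0.076, 0.079]
contact_force: [-3.8, -0.2, 5.1]
width: 0.328
```

Call:
{"fn": "send_rows", "kwargs": {"commands": "0.0005 0 0 0 0 0 1;0.001 0 0 0 0 0 1;0.001 0 0 0 0 0 1"}}

```text
time_s: 11.7
eef_pos: [519.2, 215.6, 75.5]
eef_rot: [-1.57, -0.076, 0.078]
contact_force: [0.1, 0.7, -1.9]
width: 0.327
```

Call:
{"fn": "send_rows", "kwargs": {"commands": "0.0004 0 0 0 0 0 1;0.0008 0 0 0 0 0 1;0.0008 0 0 0 0 0 1"}}

```text
time_s: 12.0
eef_pos: [520.3, 215.8, 75.6]
eef_rot: [-1.57, -0.077, 0.077]
contact_force: [0.1, 0.1, -2.3]
width: 0.33
```

Found: vertical force vanished with no side load. Pushing down gently.

Call:
{"fn": "send_rows", "kwargs": {"commands": "-0.0003 0.0005 0 0 0 0 1;-0.0003 0.001 0 0 0 0 1;-0.0003 0.0015 0 0 0 0 1;-0.0003 0.002 0 0 0 0 1;-0.0003 0.002 0 0 0 0 1"}}

```text
time_s: 12.5
eef_pos: [519.9, 215.7, 73.8]
eef_rot: [-1.569, -0.077, 0.077]
contact_force: [0.7, -0.8, -1.6]
width: 0.328
```

Call:
{"fn": "send_rows", "kwargs": {"commands": "0 0.001 0 0 0 0 1;0 0.002 0 0 0 0 1;0 0.003 0 0 0 0 1;0 0.003 0 0 0 0 1"}}

```text
time_s: 12.9
eef_pos: [519.9, 215.7, 70.7]
eef_rot: [-1.569, -0.077, 0.077]
contact_force: [-0.3, -0.1, -1.4]
width: 0.332
```

Call:
{"fn": "send_rows", "kwargs": {"commands": "0 0.001 0 0 0 0 1;0 0.002 0 0 0 0 1;0 0.003 0 0 0 0 1;0 0.004 0 0 0 0 1;0 0.005 0 0 0 0 1;0 0.005 0 0 0 0 1"}}

```text
time_s: 13.5
eef_pos: [519.9, 215.7, 65.7]
eef_rot: [-1.569, -0.077, 0.077]
contact_force: [-0.2, 0.2, -1.5]
width: 0.331
```

Call:
{"fn": "send_rows", "kwargs": {"commands": "0 0.001 0 0 0 0 1;0 0.002 0 0 0 0 1;0 0.003 0 0 0 0 1;0 0.004 0 0 0 0 1;0 0.005 0 0 0 0 1;0 0.006 0 0 0 0 1;0 0.006 0 0 0 0 1"}}

```text
time_s: 14.2
eef_pos: [519.9, 215.7, 59.7]
eef_rot: [-1.569, -0.077, 0.077]
contact_force: [-0.7, -0.3, -1.8]
width: 0.328
```

Call:
{"fn": "send_rows", "kwargs": {"commands": "0 0.001 0 0 0 0 1;0 0.002 0 0 0 0 1;0 0.003 0 0 0 0 1;0 0.004 0 0 0 0 1;0 0.005 0 0 0 0 1;0 0.006 0 0 0 0 1;0 0.006 0 0 0 0 1"}}

```text
time_s: 14.9
eef_pos: [520.0, 215.7, 53.7]
eef_rot: [-1.569, -0.077, 0.077]
contact_force: [-0.2, -0.6, -2.1]
width: 0.332
```

Call:
{"fn": "send_rows", "kwargs": {"commands": "0 0.0008 0 0 0 0 1;0 0.0016 0 0 0 0 1;0 0.0024 0 0 0 0 1;0 0.0028 0 0 0 0 1;0 0.0028 0 0 0 0 1"}}

```text
time_s: 15.4
eef_pos: [520.0, 215.7, 51.0]
eef_rot: [-1.569, -0.077, 0.077]
contact_force: [-0.3, -1.1, -0.9]
width: 0.331
```

Call:
{"fn": "send_rows", "kwargs": {"commands": "0 0.0004 0 0 0 0 1;0 0.0008 0 0 0 0 1;0 0.0008 0 0 0 0 1"}}

```text
time_s: 15.7
eef_pos: [520.0, 215.7, 50.4]
eef_rot: [-1.569, -0.077, 0.077]
contact_force: [-0.5, -1.1, 0.7]
width: 0.33
```

Call:
{"fn": "send_rows", "kwargs": {"commands": "0 0.0004 0 0 0 0 1;0 0.0008 0 0 0 0 1;0 0.0008 0 0 0 0 1"}}

```text
time_s: 16.0
eef_pos: [520.0, 215.7, 49.7]
eef_rot: [-1.569, -0.077, 0.077]
contact_force: [-1.2, -1.8, 3.4]
width: 0.333
```

Flange is seated (≈5 N, z matches the expected 50). Opening the hand.

Call:
{"fn": "send_rows", "kwargs": {"commands": "0 0 0 0 0 0 0.2;0 0 0 0 0 0 -0.2;0 0 0 0 0 0 -0.6;0 0 0 0 0 0 -1;0 0 0 0 0 0 -1;0 0 0 0 0 0 -1;0 0 0 0 0 0 -1;0 0 0 0 0 0 -1"}}

```text
time_s: 16.8
eef_pos: [520.0, 215.8, 49.5]
eef_rot: [-1.569, -0.077, 0.077]
contact_force: [0.6, -0.3, 1.0]
width: 0.999
```

Run:
```python
from h import *
from cell import imaging
import cv2
np.set_printoptions(suppress=True)
goal([520,216,180],0.098)
d=imaging.get_image("side")["color"][:,:,::-1]
cv2.imwrite("pics/c7.png",cv2.resize(d[215:285,205:285],None,fx=7,fy=7,interpolation=cv2.INTER_CUBIC))
```

```text
sign 1 shift [ 0.0001 -0.1305  0.0002] turn [-0.  0.  0.]
sign -1 shift [ 0.0001 -0.1305  0.0002] turn [ 0.    -3.141  0.   ]
tool axes (cols)
 [[ 0.995  0.    -0.098]
 [ 0.098  0.     0.995]
 [ 0.    -1.     0.   ]] 
q [ 0.244  0.394 -0.268  0.909  0.     0.146] pos [519.96 215.75  49.5 ] F [ 0.56 -0.29  0.98] w 0.999 t 16.8
```

View pics/c7.png

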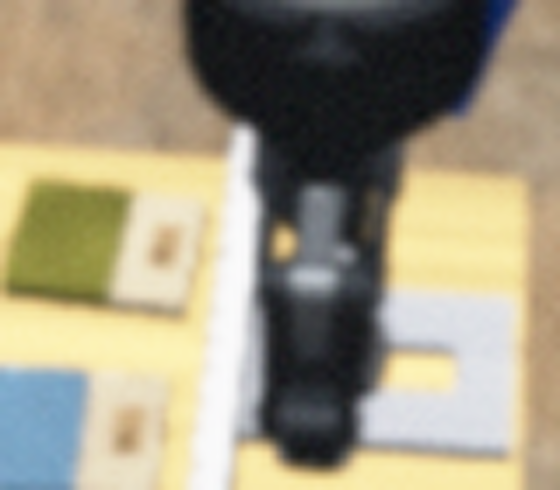

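Fingers are open around the pin (front finger at crop (310,440)), tiles unmoved. Retreating straight up.

Call:
{"fn": "send_rows", "kwargs": {"commands": "0 -0.005 0 0 0 0 -1;0 -0.015 0 0 0 0 -1;0 -0.035 0 0 0 0 -1;0 -0.065 0 0 0 0 -1;0 -0.1 0 0 0 0 -1;0 -0.14 0 0 0 0 -1;0 -0.16 0 0 0 0 -1;0 -0.17 0 0 0 0 -1;0 -0.17 0 0 0 0 -1"}}

```text
time_s: 17.75
eef_pos: [520.3, 215.9, 220.9]
eef_rot: [-1.569, -0.079, 0.075]
contact_force: [-0.7, -0.0, -0.5]
width: 0.998
```

Run:
```python
from h import *
from cell import imaging,sensors
import cv2
print(sensors.sense()["eef_pos"],sensors.sense()["contact_force"])
d=imaging.get_image("side")["color"][:,:,::-1]
cv2.imwrite("pics/c8.png",cv2.resize(d[220:300,205:285],None,fx=7,fy=7,interpolation=cv2.INTER_CUBIC))
for z in(42,47,84): print(z,(proj("side",[520,215.6,z])-[205,220])*7)
```

```text
[520.34072041 215.86605195 220.89242447] [-0.68228743 -0.00452866 -0.47477699]
42 [325.84420144 324.94059078]
47 [326.11557142 314.69137651]
84 [328.209183   235.61898335]
```

View pics/c8.png

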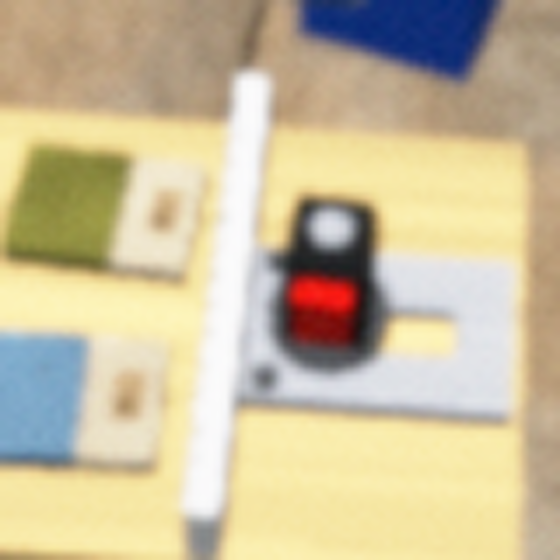

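The pin stands upright with its flange on the foot (flange bottom edge at (328,368), predicted about 370 for seated), red button protruding, tiles and bar unmoved. Handing in.

```bash
python3 -c "
from cell import bot
print(bot.hand_in())"
```

```text
the job is handed in; nothing more can be done
None
```

The pin is in the fence slot and through the bed's hole, and I let go and handed the job in at about 18 s. The hand-in gives no verdict.

- **Grip and lift:** I gripped the pin across button and pad and lifted it with the button held in. The opening read about 28 mm; I took that as the button being in, and the shank showed no dogs.
- **Finding the hole:** I touched the bed about 9 mm to the +x side of the slot's middle and slid toward the bar with 5–8 N. The nose dropped in about 14–15 mm from the slot's middle.
- **Seating:** The push down met no side load. The flange touched at the expected height and I pressed it with about 5 N before letting go and backing straight up.
- **Forces:** Every force I read stayed at about 8 N or below while the pin was against the guide. I only had a reading at the end of each move, not a continuous one.

The last picture shows the pin upright, its flange edge where a seated pin should be, the red button out and the tiles unmoved. The head's top sat about 1.3 pixels higher than predicted. That side view had shown about the same offset while the pin was parked in its block, so I put it down to calibration. I did not recheck the cup and tumbler with a picture at the end, and the path kept clear of both.

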